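# Draw the loaded tray out of the drying cabinet with the draw hook

### The arm

A 7-joint arm with a two-finger parallel gripper is mounted at the origin on a cart in front of the work surface, level with it; the furniture and walls round the work are solid. World frame = base frame: x ahead of the robot, y to its left, z up, the work surface at z = 0. Lengths are in m, angles in rad, forces in N, time in s.
With the tool pointing down it reaches from about 0.4 to 0.875 m from the base axis. Payload 19.3 kg.
Tool frame: the origin (TCP) lies on the mounting face of the last link; the fingertips stand 173 mm ahead of it and the grasp point (between the pads) lies 155 mm ahead of it; z points along the fingers, y is the line along which they close (so a half turn about z gives the same grasp; the last joint's range is limited). The gripper opens to 85 mm and grips with 20 to 120 N. Pads are 22 mm wide; open, the fingers measure 114 mm over their backs; the gripper's body (76 mm by 85 mm) begins 54 mm behind the grasp point. The pads swing forward as they close: fully open they stand 13 mm farther back than shut.
Start: joints at [1.158, 0.521, -0.036, 1.599, 0.021, 1.021, -0.113], TCP at [0.21, -0.589, 0.405] pointing down, gripper open.
Joint ranges: [-2.91, 2.91], [-0.3, 2.13], [-1.5, 1.42], [0.17, 2.43], [-1.26, 4.41], [0.16, 1.93], [-2.52, 2.52]. Speed limits (rad/s): [1.89, 1.89, 2.39, 2.39, 3.01, 3.01, 3.01].

### API

Orientations are given as [roll, pitch, yaw] about the fixed x, y, z axes, in that order (R = Rz(yaw) Ry(pitch) Rx(roll)).
In Python, from workcell import bot, vision gives the robot as it stands.
- The arm moves only by the shell command python3 -m creep 'ROWS' [FORCE]. ROWS is JSON, a list that holds one entry, the list of rows, each a list of 7 numbers: the opening, from -1 (shut) to 1 (fully open), then the shift along the tool's x, y, z in cm, then the turn, a rotation vector about the tool's x, y, z in rad. In form: [[[grip, tx, ty, tz, rx, ry, rz], ...]]. A call has 1 to 12 rows; each row shifts and turns the commanded pose from where the row before left it, along the tool's axes as they then stand; what a row does not reach is not made up. A row lasts 1/8 s, in which the tool goes at most 62.5 mm and 10.7 degrees, less where a joint would pass 70% of its speed; a pose out of reach is approached as far as the arm can. A call with a gripper value outside its range is refused whole. The fingers move at their own pace and stop on an object; FORCE is the grip in N (left out, the last holds). Time passes only in rows, so rows that do not move let the fingers close. It gives the time, the measured TCP pose, the force, the opening and the grip force at its end, in the units of the state.
- bot.observe(): the state, without advancing time (a new reading comes with each control period).
- vision.grab_frame(name): name is "scene" or "top"; returns a dict with "image" (400x640x3 uint8, blue, green, red), "depth" (400x640 float32, m along the optical axis (not along the pixel's ray), 0 where there is no reading), "fovy" (degrees; the focal length in pixels is half the picture's height over the tangent of half this angle, whatever the lens; pixels are square), "cx", "cy" (the principal point, pixels), "k1" (the pictures are not rectified: a ray, as slopes to the right and down, at radius r is drawn at 1 + k1 r^2 times it, then the intrinsics apply), "cam_to_world" (4x4, takes a point from camera to world coordinates). Camera axes: x right, y down, z forward; pixel columns grow to the right and rows downward; lengths in m; the calibration is good to about 2 mm. A picture is of the moment at which its call begins.
- bot.job_done(): hands the job in; it is judged then, once.
The state is a dict: "clock": time; "qpos": joint angles; "qd": joint speeds; "joint_efforts": joint torques, N m; "position": TCP position; "tool_rot": TCP orientation; "force": force on the tool from outside, world axes, zero at the start; "moment": the same for the moment, N m; "grip_width": finger opening in m; "finger_force": force on a finger pad.
Only numpy, scipy, OpenCV 4.12 (cv2) and the standard library are available. Lean on these libraries where they do the work, as an engineer would, in place of code of your own. Each camera call takes 0.05 s, during which the arm holds its last target. There are 200 camera calls.

### The job

The rack full of glass slides has finished in the two-bay drying cabinet, too far under the hood for fingers. Take the draw hook from its rest, drop its prong into the wire loop of the tray that carries the full rack, and draw that tray out along the apron until it stands against its stop tabs with the rack still upright on it; move it with the hook only, and leave the other tray and the things around undisturbed. Then unhook and lay the draw hook back in its rest as you found it, prong down.

Things in the scene. Friction and masses are not known exactly. Their poses are not given: they have to be found in the camera images.
- cabinet: fixed slide drying cabinet with a white hood, 270 deep (x) x 250 wide (y) x 147 mm high. Origin: centre of its underside on the bench; its own -x is the open front, z up. Two bays, centre lines y = +61 and -61 mm, each 116 mm wide inside, floor 8 mm above the bench. A tray against its stop tabs has its origin at x = -81 mm here, about 130 to 150 mm ahead of where it starts.
- hood_edge (a point): middle of the lower front edge of the cabinet's hood, at x = -16 mm in the cabinet's frame, 115 mm above the bench. The hood covers everything behind it; ahead of it is the open apron, 119 mm long, with guide rails 12 mm high above its floor in line with the bay walls.
- apron_front (a point): middle of the apron's front edge, at bench height + 8 mm, x = -135 mm in the cabinet's frame. Here each bay has two fixed upright stop tabs, tops 21 mm above the bench, inner face 4 mm behind the edge, centred 43 mm either side of the bay's centre line, 20 mm wide; the prong passes through the 66 mm gap between them.
- tray_slides: loose sheet-metal tray with the rack full of slides on it; 100 (x) x 112 (y) x 20 mm high, 0.2 to 0.45 kg. Origin: centre of its underside; axes parallel to the cabinet's, the loop is on its -x front. It slides along the cabinet's x, 2 mm free at each side; which bay varies; its front starts 15 to 35 mm behind the hood's edge.
- tray_slides_loop (a point): centre of the opening of that tray's pull loop: a flat, level, fixed loop of 4 mm steel wire, 24 mm above the bench, in the middle of the tray's front. Opening 26 mm along x by 30 mm along y; the loop's front bar has its centre line 14 mm further to the tray's -x.
- rack_slides: loose slide rack with upright glass slides, 36 (x) x 100 (y) x 80 mm high, standing across the tray_slides tray. Origin: centre of its underside, z up.
- tray_spare: the other tray, same make, in the other bay; stays where it is. Origin and axes as for tray_slides.
- rack_empty: empty slide rack without slides, 36 x 100 x 44 mm, standing on the other tray. Origin: centre of its underside.
- hook_rest: fixed steel tool rest, base 150 (x) x 62 (y) x 5 mm, origin on the bench; two flared open saddles, 36 mm behind (-x) and 66 mm ahead (+x) of the origin, horns up to 61 and 69 mm above the bench, the rear one 46 mm wide over the flares. The hook lies along its x, prong end to +x, its origin over this origin and 55 mm above the bench. The saddles centre it from about 5 mm off.
- draw_hook: loose draw hook, 0.16 kg: black flat-sided handle 100 (x) x 18 (y) x 22 mm (z); from its +x end a 6 mm steel rod runs on to 120 mm from the origin, then turns down (-z) as a 6 mm prong. Origin: centre of the handle, on the rod's axis; z up when the prong points down. Balance point about 20 mm ahead of the origin. The middle of the handle is free for the fingers.
- hook_tip (a point): end of the prong of the draw hook: 119 mm ahead (+x) of and 42 mm below the hook's origin; the rounded end is 3 mm below this point.
- rack_other: bystander: another slide rack full of slides standing on the open bench, 36 x 100 x 80 mm; not part of the job. Origin: centre of its underside
- timer: bystander: white timer, 30 x 62 x 58 mm
- cover_slip_box: bystander: flat cover-slip box, 60 x 60 x 22 mm
- forceps: bystander: steel forceps, 17 x 121 x 9 mm, flat on the bench
- cassette_1: bystander: tissue cassette with wax block, 28 x 41 x 14 mm
- cassette_2: bystander: second tissue cassette with wax block, 28 x 41 x 14 mm

How it is judged:
By the outcome, as a careful person would: the job done as asked, in the order asked, and still so for the second after the job is handed in, with the robot touching nothing.
It also fails if it takes over 48 s, if anything falls off the work surface, if the arm or the gripper's body presses on something with over 40 N, if the wrist force passes 120 N, or if a joint passes its speed limit or range.

## Working session

There is one attempt and no reset: what is moved stays moved. The work goes in short steps, Python scripts to look and compute and a shell command to move; the robot and the scene stay as the last step left them, time stands still between calls to the robot, and variables do not carry over. Pictures are saved under pics/ and viewed, at most 10 in all, crops included, and the job is handed in when it is done.

```bash
ls; mkdir -p pics; cat > h.py <<'E'
import numpy as np, cv2
from workcell import bot, vision
def grab(n):
    f=vision.grab_frame(n); H=f["image"].shape[0]
    f["f"]=H/2/np.tan(np.radians(f["fovy"])/2); return f
def ray(f,u,v):
    K=np.array([[f["f"],0,f["cx"]],[0,f["f"],f["cy"]],[0,0,1]])
    u=np.atleast_1d(u).astype(float);v=np.atleast_1d(v).astype(float)
    p=cv2.undistortPoints(np.stack([u,v],1)[:,None],K,np.array([f["k1"],0,0,0,0.]))[:,0]
    return np.c_[p,np.ones(len(p))]
def plane(f,u,v,z):
    T=np.array(f["cam_to_world"]);d=ray(f,u,v)@T[:3,:3].T;o=T[:3,3]
    return o+d*((z-o[2])/d[:,2])[:,None]
def cloud(f):
    v,u=np.mgrid[:400,:640];T=np.array(f["cam_to_world"])
    P=(ray(f,u.ravel(),v.ravel())*f["depth"].ravel()[:,None])@T[:3,:3].T+T[:3,3]
    return P.reshape(400,640,3)
E
python3 - <<'E'
from h import *
for n in("scene","top"):
    f=grab(n);cv2.imwrite(f"pics/{n}0.png",f["image"]);np.save(f"pics/{n}0.npy",cloud(f));
    print(n,f["f"],f["k1"],np.round(f["cam_to_world"],3).tolist())
print(bot.observe())
E
```

```text
pics
scene 520.2276274281089 -0.025709084335593265 [[0.792, -0.441, 0.423, -0.121], [-0.611, -0.577, 0.543, -0.795], [0.004, -0.688, -0.726, 1.192], [0.0, 0.0, 0.0, 1.0]]
top 420.6782049097281 -0.05846715150709014 [[0.024, -0.982, 0.187, 0.32], [-1.0, -0.022, 0.015, 0.01], [-0.011, -0.187, -0.982, 1.313], [0.0, 0.0, 0.0, 1.0]]
{'clock': 0.1, 'qpos': array([ 1.15782035,  0.52194879, -0.03634879,  1.59990122,  0.02119957,
        1.02111784, -0.11279716]), 'qd': array([-0.00078945, -0.00126856, -0.00071396, -0.00134817, -0.00162056,
       -0.00020362, -0.00061418]), 'joint_efforts': array([ 5.07709687e-03, -9.28485060e+01,  1.98408723e+00, -3.70536232e+01,
        1.81203929e-02,  5.43116024e-03,  6.91441801e-05]), 'position': array([ 0.21001763, -0.58853905,  0.40420429]), 'tool_rot': array([-3.14060399e+00,  5.75999844e-05,  3.42785262e-01]), 'force': array([ 1.22382515, -0.16538829,  0.81092156]), 'moment': array([0.02889366, 0.0046231 , 0.0083594 ]), 'finger_force': 0.0, 'grip_width': 0.08542003125985054}
```

View pics/scene0.png

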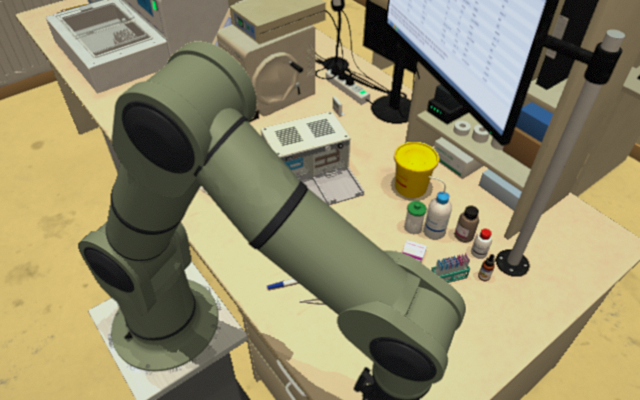

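View pics/top0.png

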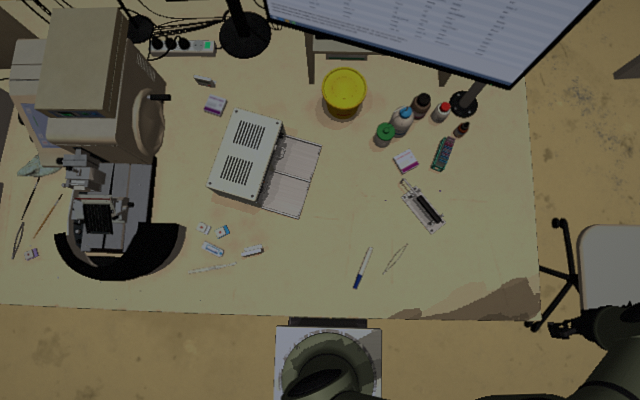

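Top view: the cabinet is at about (265,160) with its apron opening to the right, towards −y. The hook rest is at (423,208) and rack_other at (443,153). I'll enlarge both views.

```bash
python3 - <<'E'
import cv2,numpy as np
a=cv2.imread('pics/top0.png')[90:260,195:465];a=cv2.convertScaleAbs(a,alpha=1.7,beta=10)
cv2.imwrite('pics/c1.png',cv2.resize(a,None,fx=2.96,fy=2.96,interpolation=cv2.INTER_CUBIC))
b=cv2.imread('pics/scene0.png')[105:215,250:380]
cv2.imwrite('pics/c2.png',cv2.resize(b,None,fx=5,fy=5,interpolation=cv2.INTER_CUBIC))
P=np.load('pics/top0.npy')
for u,v in [(268,165),(240,112),(283,125),(265,205),(208,187),(321,145),(301,217),(425,208),(400,185),(436,228),(443,153),(404,160)]: print(u,v,P[v,u].round(3))
E
```

```text
268 165 [0.611 0.186 0.142]
240 112 [0.769 0.276 0.147]
283 125 [0.745 0.152 0.108]
265 205 [0.516 0.209 0.004]
208 187 [0.543 0.354 0.144]
321 145 [0.711 0.037 0.019]
301 217 [0.481 0.095 0.   ]
425 208 [ 0.508 -0.281  0.063]
400 185 [ 0.591 -0.217 -0.001]
436 228 [ 0.455 -0.327  0.007]
443 153 [ 0.679 -0.338  0.07 ]
404 160 [ 0.667 -0.227  0.022]
```

View pics/c1.png

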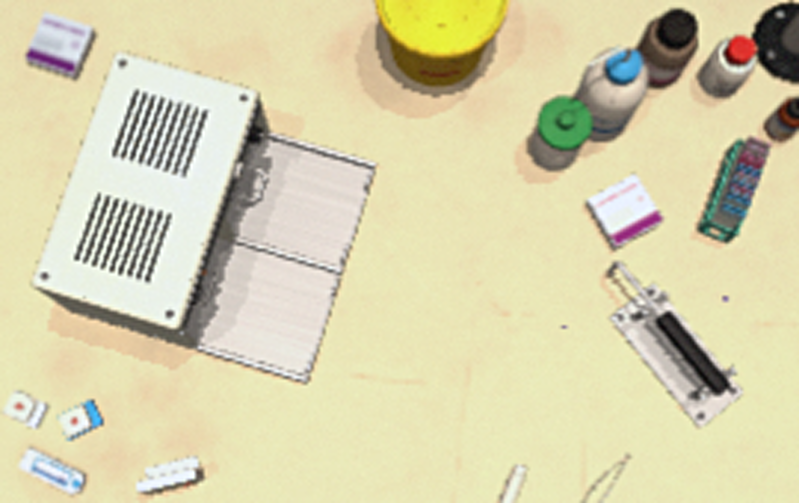

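View pics/c2.png

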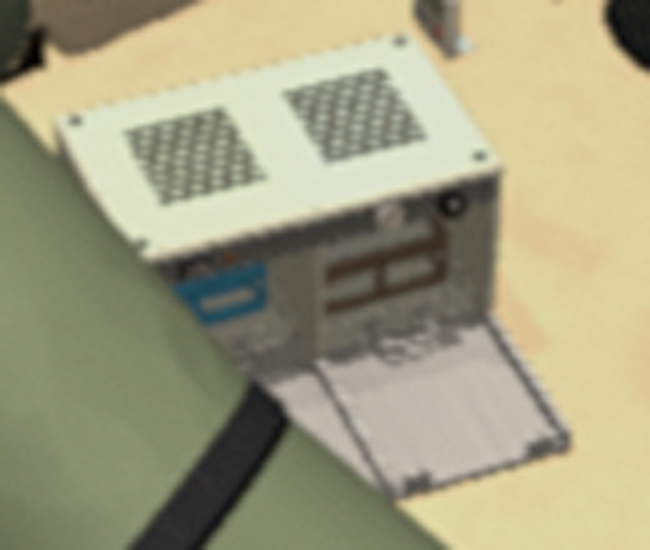

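The c1 crop shows the hood top with corner screws and vents, the apron with its guide rails, and a loop in the far bay near c1 (258,180). The hook lies in its rest with the black handle at c1 (692,353) and its prong end at (618,270). In c2 the near bay holds a blue rack, partly hidden by the arm, and the far bay a brown frame that looks empty. I'll measure next.

```bash
python3 - <<'E'
from h import *
f=grab("top"); g=grab("scene");P=cloud(f);Q=cloud(g)
im=f["image"].astype(int)
# hood top by depth
m=(abs(P[...,2]-.146)<.006)&(P[...,0]>.4)&(P[...,0]<.85)&(P[...,1]<.42)&(P[...,1]>.05)
m=m.astype(np.uint8)
m=cv2.morphologyEx(m,cv2.MORPH_CLOSE,np.ones((7,7)))
cs=max(cv2.findContours(m,0,1)[0],key=cv2.contourArea)
W=plane(f,cs[:,0,0],cs[:,0,1],.147)
r=cv2.minAreaRect((W[:,:2]*1000).astype(np.float32));print("hood",r);print(cv2.boxPoints(r).round(1).tolist())
# apron corners
for u,v in [(195+375/2.96,90+165/2.96),(195+306/2.96,90+381/2.96),(195+341/2.96,90+272/2.96)]: print("apr",plane(f,u,v,.02)[0].round(4),plane(f,u,v,.008)[0].round(4))
# handle
s=(im.sum(2)<130)&(P[...,2]>.03)&(P[...,2]<.1); s[:, :395]=0;s[:,460:]=0;s[:185]=0;s[240:]=0
cs=max(cv2.findContours(s.astype(np.uint8),0,1)[0],key=cv2.contourArea)
W=plane(f,cs[:,0,0],cs[:,0,1],.066);print("handle",cv2.minAreaRect((W[:,:2]*1000).astype(np.float32)),cs[:,0].min(0),cs[:,0].max(0))
u,v=195+618/2.96,90+270/2.96
print("prong~",plane(f,u,v,.058)[0],P[int(v),int(u)])
# racks in scene
b=g["image"].astype(int);hsv=cv2.cvtColor(g["image"],cv2.COLOR_BGR2HSV)
box=np.zeros((400,640),bool);box[145:175,280:345]=1
blue=box&(hsv[...,0]>90)&(hsv[...,0]<115)&(hsv[...,1]>120)
br=box&(hsv[...,0]<15)&(hsv[...,1]>60)&(hsv[...,2]<140)
for n,k in(("blue",blue),("brown",br)):
    q=Q[k];print(n,k.sum(),np.percentile(q,[5,50,95],0).round(3).tolist())
E
```

```text
hood ((643.164794921875, 249.6954345703125), (165.88902282714844, 252.15748596191406), 74.38137817382812)
[[499.3999938964844, 203.8000030517578], [742.2999877929688, 135.89999389648438], [786.9000244140625, 295.6000061035156], [544.0999755859375, 363.5]]
apr [0.7086 0.0351 0.02  ] [0.7122 0.0353 0.008 ]
apr [0.4728 0.1014 0.02  ] [0.4743 0.1022 0.008 ]
apr [0.5899 0.0683 0.02  ] [0.5924 0.0688 0.008 ]
handle ((505.6490478515625, -289.422119140625), (96.44448852539062, 19.55498504638672), 39.663543701171875) [417 196] [440 222]
prong~ [ 0.59036823 -0.21866445  0.058     ] [ 0.60317989 -0.22646929  0.00147256]
blue 68 [[0.581, 0.253, 0.011], [0.607, 0.262, 0.042], [0.63, 0.286, 0.053]]
brown 75 [[0.566, 0.197, 0.016], [0.704, 0.212, 0.045], [0.757, 0.223, 0.132]]
```

```bash
python3 -m creep '[[[1,4.3,-2.07,0,0,0,0],[1,4.3,-2.07,0,0,0,0],[1,4.3,-2.07,0,0,0,0],[1,4.3,-2.07,0,0,0,0],[1,4.3,-2.07,0,0,0,0],[1,4.3,-2.07,0,0,0,0],[1,4.3,-2.07,0,0,0,0],[1,4.3,-2.07,0,0,0,0],[1,4.3,-2.07,0,0,0,0],[1,0,0,0,0,0,-0.175],[1,0,0,0,0,0,-0.175],[1,0,0,0,0,0,0]]]' 80
python3 - <<'E'
from h import *
g=grab("scene");f=grab("top");np.savez('pics/g1.npz',Q=cloud(g),P=cloud(f))
cv2.imwrite('pics/scene1.png',g["image"]);cv2.imwrite('pics/top1.png',f["image"])
b=g["image"][110:240,245:405]
b=cv2.resize(b,None,fx=4.6,fy=4.6,interpolation=cv2.INTER_CUBIC)
cv2.imwrite('pics/c3.png',b)
E
```

```text
clock: 1.7
position: [0.5118, -0.2832, 0.4046]
tool_rot: [-3.141, -0.0, 0.692]
force: [-0.8, 0.1, -0.8]
grip_width: 0.0851
finger_force: 0.0
```

View pics/c3.png

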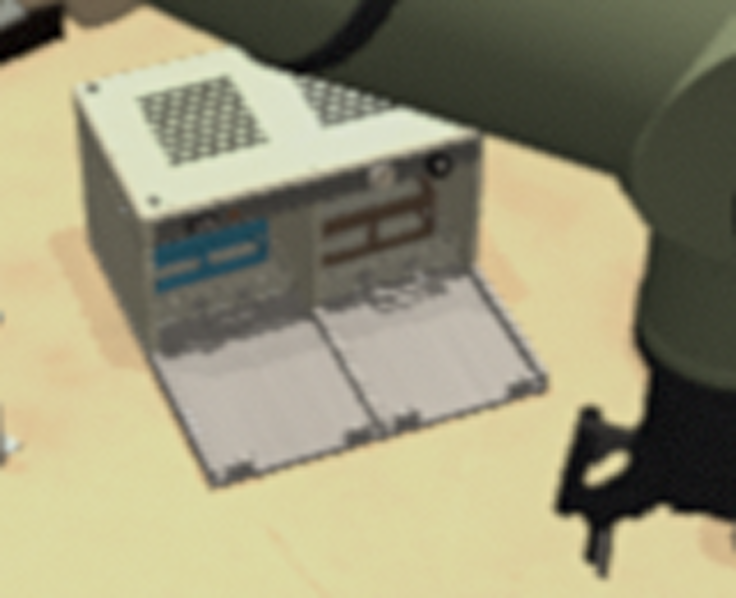

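c3 shows both bays. The near bay has a blue frame with coloured slide tops above it at c3 (215,215). The far bay has a brown frame with nothing above its bar at (380,215). I'll check these with depth.

```bash
python3 - <<'E'
import numpy as np,cv2
Q=np.load('pics/g1.npz')['Q'];im=cv2.imread('pics/scene1.png')
a=np.radians(74.4);o=np.array([.628,.199]);c,s=np.cos(a),np.sin(a)
def cab(p): d=p[...,:2]-o;return np.stack([d[...,0]*c+d[...,1]*s,-d[...,0]*s+d[...,1]*c,p[...,2]],-1)
C=cab(Q)*1000
for x in [205,225,245,340,360,380,400,410]:
    u=int(245+x/4.6);print("col",x,u)
    for v in range(152,182): print((v-110)*4.6//1,C[v,u].round(0).astype(int).tolist(),im[v,u].tolist(),end=' | ')
    print()
E
```

```text
col 205 289
193.0 [-13, 77, 150] [197, 227, 223] | 197.0 [-11, 76, 144] [179, 209, 212] | 202.0 [-16, 78, 145] [140, 164, 168] | 206.0 [-17, 79, 142] [89, 100, 103] | 211.0 [-21, 80, 141] [49, 53, 55] | 216.0 [-17, 79, 134] [49, 51, 53] | 220.0 [-22, 81, 134] [59, 62, 67] | 225.0 [-24, 82, 132] [61, 63, 67] | 229.0 [-15, 79, 120] [68, 67, 56] | 234.0 [56, 56, 48] [83, 72, 41] | 239.0 [57, 55, 43] [87, 72, 32] | 243.0 [55, 56, 41] [84, 72, 30] | 248.0 [51, 58, 40] [85, 71, 32] | 252.0 [54, 57, 33] [87, 75, 43] | 257.0 [51, 58, 31] [89, 77, 47] | 262.0 [55, 57, 23] [85, 73, 40] | 266.0 [53, 58, 20] [86, 71, 33] | 271.0 [55, 57, 14] [86, 72, 33] | 276.0 [53, 58, 12] [87, 81, 61] | 280.0 [50, 59, 10] [89, 95, 95] | 285.0 [41, 62, 14] [94, 106, 110] | 289.0 [24, 68, 27] [94, 106, 109] | 294.0 [21, 69, 25] [89, 99, 101] | 299.0 [25, 68, 17] [79, 87, 90] | 303.0 [20, 70, 17] [79, 87, 89] | 308.0 [8, 74, 25] [84, 93, 94] | 312.0 [4, 75, 24] [81, 87, 90] | 317.0 [-1, 77, 25] [79, 83, 86] | 322.0 [14, 73, 6] [76, 81, 83] | 326.0 [2, 77, 13] [78, 83, 87] | 
col 225 293
193.0 [-13, 64, 146] [176
[... 6866 characters left out ...]
43.0 [33, -96, 8] [87, 97, 101] | 248.0 [27, -94, 9] [94, 105, 108] | 252.0 [4, -83, 28] [90, 101, 103] | 257.0 [-1, -81, 28] [84, 91, 94] | 262.0 [1, -82, 22] [84, 89, 92] | 266.0 [-8, -78, 26] [89, 96, 99] | 271.0 [5, -84, 9] [94, 103, 105] | 276.0 [-5, -80, 14] [87, 94, 96] | 280.0 [-7, -79, 12] [104, 111, 114] | 285.0 [-24, -71, 25] [137, 145, 152] | 289.0 [-11, -78, 6] [122, 129, 133] | 294.0 [-15, -76, 6] [137, 146, 151] | 299.0 [-19, -74, 6] [142, 150, 155] | 303.0 [-26, -71, 9] [142, 152, 157] | 308.0 [-30, -69, 8] [155, 163, 171] | 312.0 [-35, -67, 8] [163, 171, 178] | 317.0 [-44, -63, 13] [162, 172, 179] | 322.0 [-44, -63, 9] [169, 180, 188] | 326.0 [-52, -60, 13] [174, 185, 192] |
```

Through the gaps of the blue rack the depth falls onto the tray floor (z≈10), so it is empty. The brown rack has material at x≈47 right across and above its frame, which is the slides. The full rack is therefore in the far bay (y=−61), with its loop bar at cabinet x≈−24. Next is the grasp.

```bash
python3 -m creep '[[[1,0,0,4.5,0,0,0],[1,0,0,4.5,0,0,0],[1,0,0,4.5,0,0,0],[1,0,0,3,0,0,0],[1,0,0,2,0,0,0],[1,0,0,0.95,0,0,0],[1,0,0,0,0,0,0]]]' 80; python3 -m creep '[[[-1,0,0,0,0,0,0],[-1,0,0,0,0,0,0],[-1,0,0,0,0,0,0],[-1,0,0,0,0,0,0],[-1,0,0,0,0,0,0],[-1,0,0,0,0,0,0],[-1,0,0,0,0,0,0],[-1,0,0,0,0,0,0]]]' 80
python3 - <<'E'
from h import *
g=grab("scene");f=grab("top")
T=np.array([[np.cos(1.2985),np.sin(1.2985)],[-np.sin(1.2985),np.cos(1.2985)]])
cab=lambda p:((p[:,:2]-[.628,.199])@T.T*1000).round(1)
# bright loop bar, scene
print(cab(plane(g,[327,331,334],[172.5,172.5,171.5],.026)))
print("tabs",cab(plane(g,[245+405/4.6,245+520/4.6,245+240/4.6,245+360/4.6],[110+416/4.6,110+380/4.6,110+463/4.6,110+432/4.6],.021)))
print("apr corners",cab(plane(g,[245+213/4.6,245+547/4.6],[110+487/4.6,110+385/4.6],.008)))
b=cv2.resize(f["image"][115:245,255:460],None,fx=3.9,fy=3.9,interpolation=cv2.INTER_CUBIC)
cv2.imwrite('pics/c4.png',cv2.convertScaleAbs(b,alpha=1.7,beta=10))
E
```

```text
clock: 2.68
position: [0.5121, -0.2832, 0.2103]
tool_rot: [3.141, 0.0, 0.692]
force: [-0.9, 0.2, 0.3]
grip_width: 0.0853
finger_force: 0.0
clock: 3.68
position: [0.5131, -0.2849, 0.2115]
tool_rot: [3.136, -0.002, 0.692]
force: [7.5, -11.1, 4.7]
grip_width: 0.0169
finger_force: 78.5
[[-19.1 -48.4]
 [-24.  -60.6]
 [-23.2 -71.6]]
tabs [[-138.6  -18.7]
 [-136.4 -105.8]
 [-137.6  100.4]
 [-141.    15.3]]
apr corners [[-140.   120.8]
 [-136.5 -127.4]]
```

View pics/c4.png

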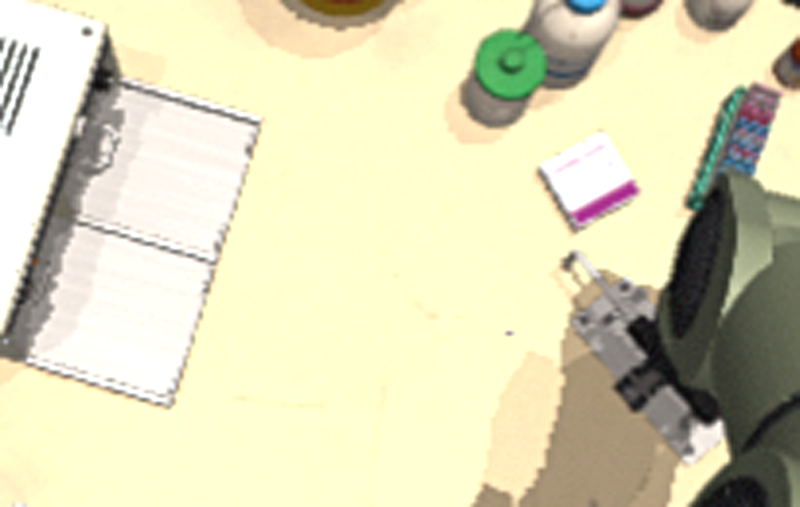

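c4 shows the gripper closed on the handle at c4 (640,385), and the far loop at c4 (108,148). Grip force is 78 N. I'll lift and then measure the prong.

```bash
python3 -m creep '[[[-1,0,0,-1,0,0,0],[-1,0,0,-2,0,0,0],[-1,0,0,-3,0,0,0],[-1,0,0,-3,0,0,0],[-1,0,0,-1,0,0,0],[-1,0,0,0,0,0,0]]]'
python3 - <<'E'
from h import *
g=grab("scene");f=grab("top")
s=bot.observe();print(s["position"],s["tool_rot"],s["force"],s["grip_width"])
a=g["image"];b=f["image"]
np.savez('pics/g2.npz',a=a,b=b,Q=cloud(g),P=cloud(f))
# where expected tip / elbow project
def proj(F,p):
    T=np.array(F["cam_to_world"]);q=T[:3,:3].T@(np.array(p)-T[:3,3]);x,y=q[:2]/q[2];k=1+F["k1"]*(x*x+y*y)
    return np.array([F["cx"]+F["f"]*x*k,F["cy"]+F["f"]*y*k])
yw=s["tool_rot"][2];h=np.array([np.cos(yw),np.sin(yw)])
o=np.r_[s["position"][:2]-.01*h,s["position"][2]-.155]
el=o+np.r_[.12*h,0];tip=o+np.r_[.119*h,-.042]
for F,n in((g,"s"),(f,"t")): print(n,proj(F,el),proj(F,tip),proj(F,o))
e=proj(g,el).astype(int);A=a[e[1]-40:e[1]+60,e[0]-60:e[0]+60];print("A",e-[60,40])
e=proj(f,el).astype(int);B=b[e[1]-40:e[1]+60,e[0]-60:e[0]+60];print("B",e-[60,40])
B=cv2.convertScaleAbs(B,alpha=1.6,beta=10)
cv2.imwrite('pics/c5.png',cv2.resize(np.hstack([A,B]),None,fx=3.3,fy=3.3,interpolation=cv2.INTER_CUBIC))
E
```

```text
clock: 4.53
position: [0.5118, -0.2831, 0.3102]
tool_rot: [3.141, -0.0, 0.693]
force: [-0.4, -0.2, -2.0]
grip_width: 0.0167
finger_force: 78.9
[ 0.5116526  -0.28294211  0.30916539] [-3.14025922e+00  6.18434270e-04  6.92885807e-01] [ 0.88412901  0.34175498 -0.75247572] 0.016984500265207706
s [395.64071367 226.89660034] [393.81614396 237.37181189] [389.96253671 262.50190632]
t [407.735169   172.09801914] [405.2538805  175.62927626] [435.59871172 204.96797872]
A [335 186]
B [347 132]
```

View pics/c5.png

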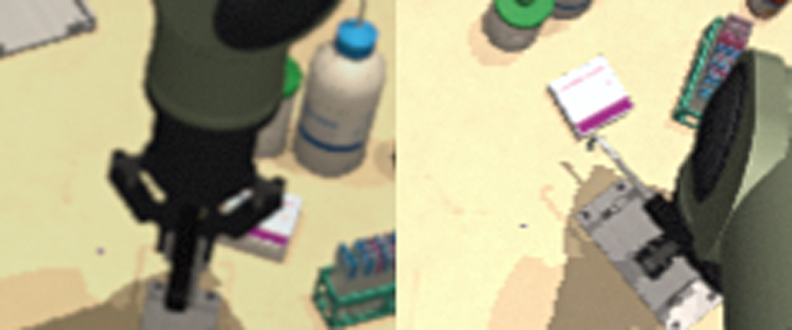

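The top half of c5 shows the hook held level with its prong end near pixel (406,176), within about 3 mm of the expected position. I'll carry it to a point over the apron in front of the far bay and align it there.

```bash
python3 -m creep '[[[-1,3.75,-1.85,0,0,0,0],[-1,3.75,-1.85,0,0,0,0],[-1,3.75,-1.85,0,0,0,0],[-1,3.75,-1.85,0,0,0,0],[-1,3.75,-1.85,0,0,0,0],[-1,3.75,-1.85,0,0,0,0],[-1,3.75,-1.85,0,0,0,0],[-1,0,0,0,0,0,-0.1515],[-1,0,0,0,0,0,-0.1515],[-1,0,0,0,0,0,-0.1515],[-1,0,0,0,0,0,-0.1515],[-1,0,0,0,0,0,0]]]'; python3 -m creep '[[[-1,0,0,3,0,0,0],[-1,0,0,3,0,0,0],[-1,0,0,1.5,0,0,0],[-1,0,0,0,0,0,0]]]'
cat > look.py <<'E'
import sys
from h import *
def proj(F,p):
    T=np.array(F["cam_to_world"]);q=T[:3,:3].T@(np.array(p)-T[:3,3]);x,y=q[:2]/q[2];k=1+F["k1"]*(x*x+y*y)
    return np.array([F["cx"]+F["f"]*x*k,F["cy"]+F["f"]*y*k])
s=bot.observe();p=s["position"];a=1.2985
d=p[:2]-[.628,.199];print("cab",np.cos(a)*d[0]+np.sin(a)*d[1],-np.sin(a)*d[0]+np.cos(a)*d[1],p[2],s["tool_rot"],s["force"])
if len(sys.argv)>1:
    g=grab("scene");f=grab("top");yw=s["tool_rot"][2];h=np.array([np.cos(yw),np.sin(yw)])
    el=np.r_[p[:2]+.108*h,p[2]-.155];tip=el-[0,0,.042]
    out=[]
    for F,n in((g,"scene"),(f,"top")):
        cv2.imwrite(f"pics/{n}_{sys.argv[1]}.png",F["image"])
        e=proj(F,tip);c=np.round(e).astype(int);A=F["image"][c[1]-40:c[1]+40,c[0]-45:c[0]+45]
        if n=="top":A=cv2.convertScaleAbs(A,alpha=1.7,beta=20)
        print(n,"elbow",proj(F,el),"tip",e,"crop0",c-[45,40]);out.append(A)
    cv2.imwrite(f"pics/p{sys.argv[1]}.png",cv2.resize(np.hstack(out),None,fx=4.4,fy=4.4,interpolation=cv2.INTER_CUBIC))
E
python3 look.py a
```

```text
clock: 6.12
position: [0.631, -0.016, 0.3089]
tool_rot: [-3.14, -0.0, 1.298]
force: [0.1, -0.5, -1.4]
grip_width: 0.0166
finger_force: 78.9
clock: 6.62
position: [0.631, -0.0157, 0.2343]
tool_rot: [-3.14, 0.0, 1.297]
force: [-0.3, -1.1, -1.5]
grip_width: 0.017
finger_force: 78.9
cab -0.2059820017365611 -0.06062831877997898 0.23431365244339747 [-3.13984823e+00  4.65469929e-04  1.29729063e+00] [-0.30090115 -1.11598197 -1.53880123]
scene elbow [340.80612356 175.07868664] tip [340.30776419 184.72516704] crop0 [295 145]
top elbow [303.54015244 155.08762063] tip [304.26843545 158.67150492] crop0 [259 119]
```

View pics/pa.png

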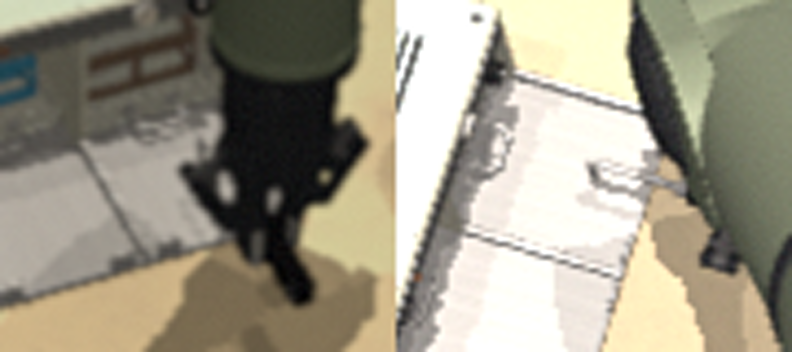

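pa shows the prong over the apron at crop (592,168) as predicted, in line with the loop at crop (500,150). I'll cast the loop from the top view.

```bash
python3 - <<'E'
from h import *
f=grab("top")
T=np.array([[np.cos(1.2985),np.sin(1.2985)],[-np.sin(1.2985),np.cos(1.2985)]])
cab=lambda p:((p[:,:2]-[.628,.199])@T.T*1000).round(1)
print(cab(plane(f,[285.6,259+90/4.4,304.3],[153.5,119+35,158.7],.024)))
hsv=f["image"].astype(int).sum(2)[145:165,272:296];np.set_printoptions(linewidth=200);print(hsv)
E
```

```text
[[-34.3 -63. ]
 [-16.1 -55.8]
 [-96.4 -63.9]]
[[450 401 262 307 314 167 166 198 234 237 229 238 226 226 272 385 387 386 382 382 392 413 414 408]
 [444 361 265 394 294 176 197 235 225 216 221 235 225 228 289 394 391 391 382 391 408 410 412 411]
 [418 294 254 366 200 172 188 201 199 280 390 329 237 264 377 392 392 387 391 399 417 417 411 409]
 [402 257 278 350 150 175 182 185 185 227 283 356 318 285 385 385 379 382 391 417 422 421 421 420]
 [364 210 232 252 175 180 183 178 178 224 301 267 385 381 394 389 384 381 387 408 411 412 414 418]
 [306 150 120 162 152 179 187 182 189 284 374 323 356 294 383 386 387 386 394 408 408 411 412 405]
 [246  81  90 157 177 179 182 179 234 357 389 314 224 277 384 384 382 384 383 395 412 413 412 410]
 [199  79 124 173 187 182 172 178 247 388 394 362 239 383 403 390 389 387 389 410 415 413 413 415]
 [131  86 129 151 180 181 178 178 247 379 376 354 258 380 392 394 391 392 398 418 417 416 414 411]
 [ 79 104 146 180 179 181 182 186 229 288 319 271 365 386 379 381 378 390 416 428 423 423 418 423]
 [ 88 148 164 179 202 220 179 185 274 384 369 246 384 390 387 38
[... 226 characters left out ...]
4 414]
 [130 175 185 190 180 178 181 187 201 232 335 378 389 385 385 390 407 414 406 411 412 416 419 421]
 [148 187 196 223 184 178 173 193 234 342 390 389 386 379 383 393 415 414 418 411 412 410 410 414]
 [158 185 199 239 232 228 289 387 388 388 389 388 385 387 381 387 412 411 412 418 411 411 411 415]
 [180 185 183 197 232 285 393 403 391 388 386 385 385 381 390 413 415 411 412 411 415 414 414 417]
 [183 180 182 185 224 285 389 392 390 395 393 388 384 383 394 418 414 413 416 416 416 417 413 414]
 [189 182 187 221 271 384 390 387 387 385 383 389 392 394 415 416 411 415 419 415 413 418 421 419]
 [190 183 192 230 286 385 388 380 380 382 381 381 379 391 419 422 417 416 417 413 417 414 416 417]]
```

```bash
python3 -m creep '[[[-1,1,0,0,0,0,0],[-1,2,0,0,0,0,0],[-1,2,0,0,0,0,0],[-1,2,0,0,0,0,0],[-1,1.2,0,0,0,0,0],[-1,0.5,0,0,0,0,0],[-1,0,0,0,0,0,0]]]'; python3 -m creep '[[[-1,0,0,0.4,0,0,0],[-1,0,0,0.4,0,0,0],[-1,0,0,0.4,0,0,0],[-1,0,0,0,0,0,0]]]';python3 -m creep '[[[-1,0,0,0.4,0,0,0],[-1,0,0,0.4,0,0,0],[-1,0,0,0.2,0,0,0],[-1,0,0,0,0,0,0]]]'; python3 look.py b
```

```text
clock: 7.65
position: [0.6546, 0.0679, 0.2351]
tool_rot: [-3.142, 0.0, 1.299]
force: [-0.1, -0.1, -2.0]
grip_width: 0.017
finger_force: 78.9
clock: 8.15
position: [0.6545, 0.0678, 0.2227]
tool_rot: [-3.141, 0.0, 1.299]
force: [0.6, -0.6, -1.4]
grip_width: 0.0166
finger_force: 78.9
clock: 8.65
position: [0.6545, 0.068, 0.213]
tool_rot: [-3.141, 0.0, 1.299]
force: [-0.8, 0.6, -1.4]
grip_width: 0.0166
finger_force: 78.9
cab -0.11901770836111568 -0.060782596307347815 0.21299607262954948 [-3.14131193e+00  6.92671759e-05  1.29885111e+00] [-0.81801646  0.6050402  -1.39189482]
scene elbow [329.71272831 162.73909277] tip [329.43150094 172.20546262] crop0 [284 132]
top elbow [277.19044387 149.11065815] tip [278.70832796 152.80288761] crop0 [234 113]
```

View pics/pb.png

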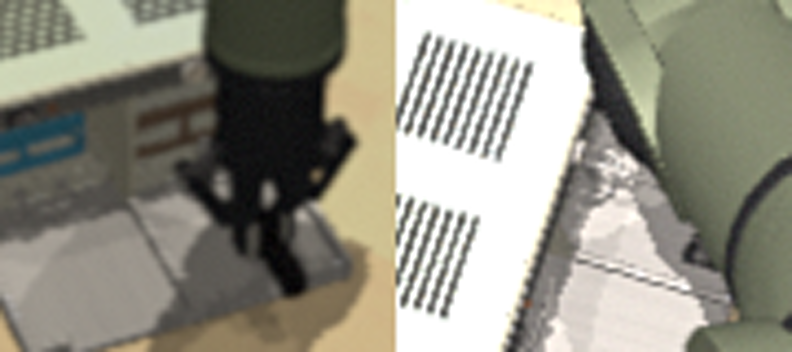

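pb shows the rod reaching the loop at crop (605,170), and no vertical force came up on lowering. I'll start a gentle pull and watch the force.

```bash
python3 -m creep '[[[-1,-0.3,0,0,0,0,0],[-1,-0.3,0,0,0,0,0],[-1,-0.3,0,0,0,0,0]]]'; python3 -m creep '[[[-1,-0.3,0,0,0,0,0],[-1,-0.3,0,0,0,0,0],[-1,-0.3,0,0,0,0,0]]]'; python3 -m creep '[[[-1,-0.3,0,0,0,0,0],[-1,-0.3,0,0,0,0,0],[-1,-0.4,0,0,0,0,0],[-1,-0.4,0,0,0,0,0]]]' | head -4;  python3 look.py c
```

```text
clock: 9.12
position: [0.6521, 0.059, 0.2132]
tool_rot: [3.142, 0.0, 1.299]
force: [0.5, -0.2, -2.7]
grip_width: 0.0166
finger_force: 78.9
clock: 9.5
position: [0.6497, 0.0507, 0.2132]
tool_rot: [3.142, -0.0, 1.299]
force: [0.7, 3.4, -2.7]
grip_width: 0.0166
finger_force: 78.8
clock: 10.0
position: [0.6459, 0.0369, 0.2132]
tool_rot: [3.142, -0.0, 1.299]
force: [0.7, 2.5, -2.5]
cab -0.1513430360942182 -0.06087123318697041 0.21321408823054705 [ 3.14154923e+00 -1.98476013e-06  1.29871783e+00] [ 0.72351749  2.4943697  -2.48995185]
scene elbow [333.68724093 168.97020698] tip [333.33128422 178.44108897] crop0 [288 138]
top elbow [287.09373199 151.95898736] tip [288.31203557 155.57205503] crop0 [243 116]
```

The 2.5–3.4 N resistance means the tray is hooked. I'll keep drawing steadily.

```bash
python3 -m creep '[[[-1,-0.4,0,0,0,0,0],[-1,-0.5,0,0,0,0,0],[-1,-0.5,0,0,0,0,0],[-1,-0.5,0,0,0,0,0],[-1,-0.5,0,0,0,0,0],[-1,-0.5,0,0,0,0,0],[-1,-0.5,0,0,0,0,0],[-1,-0.5,0,0,0,0,0],[-1,-0.5,0,0,0,0,0],[-1,-0.5,0,0,0,0,0],[-1,-0.5,0,0,0,0,0],[-1,-0.5,0,0,0,0,0]]]' | head -4; python3 -m creep '[[[-1,-0.5,0,0,0,0,0],[-1,-0.5,0,0,0,0,0],[-1,-0.5,0,0,0,0,0],[-1,-0.5,0,0,0,0,0],[-1,-0.4,0,0,0,0,0],[-1,-0.3,0,0,0,0,0]]]' | head -4
python3 -m creep '[[[-1,-0.2,0,0,0,0,0],[-1,-0.2,0,0,0,0,0],[-1,-0.2,0,0,0,0,0],[-1,-0.2,0,0,0,0,0]]]'|head -4; python3 look.py
```

```text
clock: 11.6
position: [0.63, -0.02, 0.2132]
tool_rot: [-3.142, 0.0, 1.299]
force: [1.3, 2.8, -2.1]
clock: 12.35
position: [0.6228, -0.0459, 0.2132]
tool_rot: [-3.142, -0.0, 1.299]
force: [1.2, 2.2, -2.9]
clock: 12.85
position: [0.6207, -0.0534, 0.2132]
tool_rot: [-3.142, -0.0, 1.299]
force: [1.7, 3.6, -2.0]
cab -0.2450973620343804 -0.06086550497681944 0.213204519625719 [-3.14159136e+00 -7.39016111e-05  1.29880216e+00] [ 1.74522917  3.61179524 -2.01913551]
```

```bash
python3 -m creep '[[[-1,-0.2,0,0,0,0,0],[-1,-0.2,0,0,0,0,0],[-1,-0.2,0,0,0,0,0],[-1,-0.2,0,0,0,0,0]]]'|head -4; python3 -m creep '[[[-1,-0.2,0,0,0,0,0],[-1,-0.2,0,0,0,0,0],[-1,-0.1,0,0,0,0,0]]]'|head -4;python3 -m creep '[[[-1,-0.1,0,0,0,0,0],[-1,-0.1,0,0,0,0,0],[-1,-0.1,0,0,0,0,0]]]'|head -4; python3 look.py
```

```text
clock: 13.35
position: [0.6185, -0.0612, 0.2132]
tool_rot: [-3.142, 0.0, 1.299]
force: [0.4, 2.6, -1.2]
clock: 13.72
position: [0.6172, -0.0661, 0.2132]
tool_rot: [-3.142, 0.0, 1.299]
force: [0.5, 2.3, -2.7]
clock: 14.1
position: [0.6164, -0.0688, 0.2132]
tool_rot: [3.142, -0.0, 1.299]
force: [0.6, 2.1, -2.7]
cab -0.26102582718934264 -0.06087868253002483 0.21320503057968293 [ 3.14156301e+00 -7.50988520e-05  1.29884400e+00] [ 0.58268604  2.14679864 -2.73922589]
```

```bash
python3 -m creep '[[[-1,-0.1,0,0,0,0,0],[-1,-0.1,0,0,0,0,0]]]'|sed -n '2p;4p'; python3 -m creep '[[[-1,-0.1,0,0,0,0,0],[-1,-0.1,0,0,0,0,0]]]'|sed -n '2p;4p'; python3 -m creep '[[[-1,-0.1,0,0,0,0,0],[-1,0,0,0,0,0,0]]]'|sed -n '2p;4p'
```

```text
position: [0.6159, -0.0708, 0.2132]
force: [0.1, 2.5, -1.9]
position: [0.6153, -0.0724, 0.2132]
force: [2.0, 7.2, -3.9]
position: [0.6152, -0.0727, 0.2131]
force: [0.9, 9.1, -3.9]
```

```bash
python3 -m creep '[[[-1,-0.1,0,0,0,0,0],[-1,-0.1,0,0,0,0,0],[-1,0,0,0,0,0,0]]]'|sed -n '2p;4p'; python3 look.py d; python3 - <<'E'
from h import *
T=np.array([[np.cos(1.2985),np.sin(1.2985)],[-np.sin(1.2985),np.cos(1.2985)]])
for n in("top","scene"):
    f=grab(n);P=cloud(f);C=(P[...,:2]-[.628,.199])@T.T*1000;Z=P[...,2]*1000
    m=(abs(C[...,1]+61)<55)&(C[...,0]>-140)&(C[...,0]<-20)&(Z>25)&(Z<105)
    print(n,m.sum(),np.percentile(np.c_[C[m],Z[m]],[2,25,50,75,98],0).round(0).tolist() if m.sum() else '')
    m&=Z>75
    if m.sum():print(np.percentile(np.c_[C[m],Z[m]],[5,50,95],0).round(0).tolist())
E
```

```text
position: [0.6149, -0.0734, 0.2131]
force: [3.9, 16.1, -7.2]
cab -0.26584746694623207 -0.0606525655895563 0.21312486620344345 [ 3.14131977 -0.00322208  1.30064018] [ 3.89704379 16.07472862 -7.15562683]
scene elbow [348.3470656  192.61484007] tip [347.69960958 202.06872187] crop0 [303 162]
top elbow [322.43831557 162.47034757] tip [322.57480307 165.78267338] crop0 [278 126]
top 449 [[-131.0, -113.0, 26.0], [-96.0, -79.0, 46.0], [-87.0, -52.0, 60.0], [-76.0, -34.0, 83.0], [-32.0, -7.0, 92.0]]
[[-96.0, -100.0, 77.0], [-84.0, -65.0, 85.0], [-72.0, -22.0, 92.0]]
scene 562 [[-131.0, -98.0, 26.0], [-98.0, -74.0, 45.0], [-91.0, -53.0, 57.0], [-82.0, -33.0, 81.0], [-42.0, -8.0, 93.0]]
[[-97.0, -96.0, 77.0], [-86.0, -61.0, 86.0], [-70.0, -22.0, 93.0]]
```

The tray is firmly on the stop at 16 N. The rack tops are at z≈92 mm at x≈−85, so it is standing. Now I'll relieve the pull, centre the prong and lift out.

```bash
python3 -m creep '[[[-1,0.3,0,0,0,0,0],[-1,0.3,0,0,0,0,0],[-1,0.3,0,0,0,0,0],[-1,0.2,0,0,0,0,0],[-1,0,0,0,0,0,0]]]'|sed -n '2p;4p'; python3 -m creep '[[[-1,0,0,-0.5,0,0,0],[-1,0,0,-0.5,0,0,0],[-1,0,0,-0.5,0,0,0]]]'|sed -n '2p;4p'; python3 -m creep '[[[-1,0,0,-0.5,0,0,0],[-1,0,0,-1,0,0,0],[-1,0,0,-1.5,0,0,0],[-1,0,0,0,0,0,0]]]'|sed -n '1,4p'; python3 look.py
```

```text
position: [0.6175, -0.0649, 0.2132]
force: [-0.3, -0.0, -1.6]
position: [0.6176, -0.065, 0.2287]
force: [-0.0, -0.1, -1.0]
clock: 16.92
position: [0.6179, -0.065, 0.2598]
tool_rot: [3.139, -0.0, 1.299]
force: [-0.6, -0.6, -1.7]
cab -0.25696368340726955 -0.06129695187817043 0.25979933882049194 [ 3.13935820e+00 -4.82847600e-04  1.29856373e+00] [-0.6347113  -0.58319868 -1.73112356]
```

```bash
python3 -m creep '[[[-1,0,0,-2.5,0,0,0],[-1,0,0,-2.5,0,0,0],[-1,-4,-0.7,0,0,0,0],[-1,-4,-0.7,0,0,0,0],[-1,-4,-0.7,0,0,0,0],[-1,-4,-0.7,0,0,0,0],[-1,-4,-0.7,0,0,0,0],[-1,-4,-0.7,0,0,0,0],[-1,0,0,0,0,0,0.1515],[-1,0,0,0,0,0,0.1515],[-1,0,0,0,0,0,0.1515],[-1,0,0,0,0,0,0.1515]]]'; python3 -m creep '[[[-1,0,0,0,0,0,0],[-1,0,0,0,0,0,0]]]'; python3 look.py
```

```text
clock: 18.42
position: [0.5125, -0.2848, 0.3081]
tool_rot: [-3.141, 0.0, 0.688]
force: [0.7, -0.5, -1.7]
grip_width: 0.0166
finger_force: 78.9
clock: 18.68
position: [0.5126, -0.2847, 0.3081]
tool_rot: [-3.141, 0.0, 0.696]
force: [0.4, 0.3, -1.7]
grip_width: 0.0168
finger_force: 78.9
cab -0.49695435645886543 -0.01892123904025257 0.3081284522593155 [-3.14145396e+00  7.78268408e-05  6.96480886e-01] [ 0.39406717  0.30009524 -1.7315745 ]
```

```bash
python3 -m creep '[[[-1,0.05,0,3,0,0,0.004],[-1,0,0,2.5,0,0,0],[-1,0,0,1.5,0,0,0],[-1,0,0,0.5,0,0,0],[-1,0,0,0.5,0,0,0],[-1,0,0,0.5,0,0,0],[-1,0,0,0.5,0,0,0],[-1,0,0,0,0,0,0]]]'|sed -n '2,4p'; python3 -m creep '[[[-1,0,0,0.3,0,0,0],[-1,0,0,0.2,0,0,0],[-1,0,0,0,0,0,0]]]'|sed -n '2,4p'
```

```text
position: [0.5129, -0.2845, 0.218]
tool_rot: [-3.141, 0.0, 0.689]
force: [0.7, -0.1, -1.3]
position: [0.5133, -0.2849, 0.2134]
tool_rot: [3.14, -0.0, 0.689]
force: [2.6, -3.9, -1.2]
```

```bash
python3 -m creep '[[[-1,0,0,0.1,0,0,0],[-1,0,0,0.1,0,0,0],[-1,0,0,0,0,0,0]]]'|sed -n '2,4p'; python3 -m creep '[[[1,0,0,0,0,0,0],[1,0,0,0,0,0,0],[1,0,0,0,0,0,0],[1,0,0,0,0,0,0],[1,0,0,0,0,0,0],[1,0,0,0,0,0,0],[1,0,0,0,0,0,0],[1,0,0,0,0,0,0]]]'
```

```text
position: [0.5135, -0.2851, 0.2119]
tool_rot: [3.139, -0.001, 0.688]
force: [5.0, -6.3, 4.8]
clock: 21.42
position: [0.5129, -0.2845, 0.2112]
tool_rot: [-3.142, 0.0, 0.689]
force: [-0.7, 0.1, 0.3]
grip_width: 0.0857
finger_force: 0.0
```

Released. I'll raise straight up, move clear of the view and check everything.

```bash
python3 -m creep '[[[1,0,0,-1,0,0,0],[1,0,0,-3,0,0,0],[1,0,0,-4,0,0,0],[1,0,0,-4,0,0,0],[1,0,0,-4,0,0,0],[1,-3.6,2.6,0,0,0,0],[1,-3.6,2.6,0,0,0,0],[1,-3.6,2.6,0,0,0,0],[1,-3.6,2.6,0,0,0,0],[1,-3.6,2.6,0,0,0,0],[1,0,0,0,0,0,0]]]'|head -2
python3 - <<'E'
from h import *
f=grab("top");g=grab("scene");P=cloud(f);im=f["image"].astype(int)
s=(im.sum(2)<130)&(P[...,2]>.03)&(P[...,2]<.1); s[:, :395]=0;s[:,460:]=0;s[:185]=0;s[240:]=0
cs=max(cv2.findContours(s.astype(np.uint8),0,1)[0],key=cv2.contourArea)
W=plane(f,cs[:,0,0],cs[:,0,1],.066);print("handle",cv2.minAreaRect((W[:,:2]*1000).astype(np.float32)),cs[:,0].min(0),cs[:,0].max(0))
A=cv2.convertScaleAbs(f["image"][95:245,200:465],alpha=1.6,beta=10);A=cv2.resize(A,(795,450),interpolation=cv2.INTER_CUBIC)
o=cv2.imread('pics/top0.png');d=np.abs(o.astype(int)-im).sum(2)>90;print("diff bbox px",[(x,y,w,h,a) for x,y,w,h,a in cv2.connectedComponentsWithStats(d.astype(np.uint8))[2][1:] if a>12])
cv2.imwrite('pics/fin.png',A)
E
```

```text
clock: 22.8
position: [0.4544, -0.5024, 0.3715]
handle ((503.7801818847656, -287.4956970214844), (96.02381134033203, 19.796863555908203), 39.94961166381836) [416 196] [440 223]
diff bbox px [(np.int32(279), np.int32(138), np.int32(36), np.int32(42), np.int32(491)), (np.int32(283), np.int32(150), np.int32(4), np.int32(11), np.int32(16)), (np.int32(362), np.int32(165), np.int32(278), np.int32(235), np.int32(32015)), (np.int32(312), np.int32(167), np.int32(11), np.int32(5), np.int32(22)), (np.int32(420), np.int32(195), np.int32(19), np.int32(22), np.int32(45)), (np.int32(416), np.int32(199), np.int32(10), np.int32(12), np.int32(19)), (np.int32(343), np.int32(329), np.int32(31), np.int32(16), np.int32(251)), (np.int32(291), np.int32(358), np.int32(5), np.int32(8), np.int32(21)), (np.int32(310), np.int32(369), np.int32(30), np.int32(26), np.int32(223)), (np.int32(324), np.int32(379), np.int32(24), np.int32(21), np.int32(199)), (np.int32(280), np.int32(380), np.int32(16), np.int32(20), np.int32(108)), (np.int32(296), np.int32(396), np.int32(11), np.int32(4), np.int32(16))]
```

View pics/fin.png

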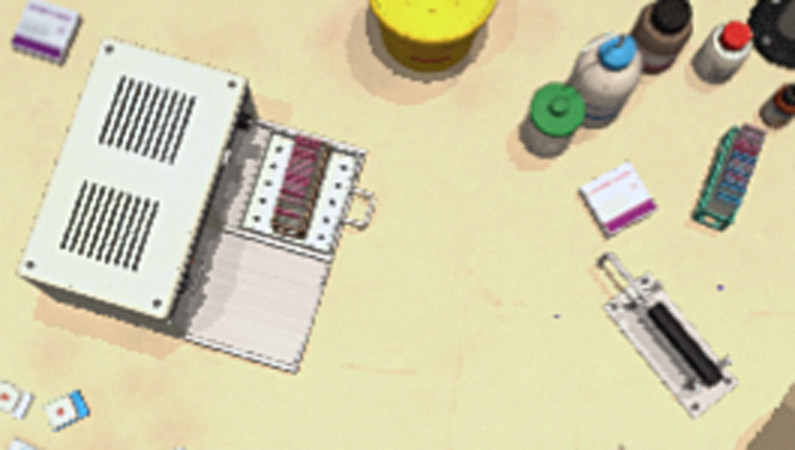

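fin shows the full rack standing on the drawn tray at (300,185), with its loop past the stop tabs at (360,210). The hook is back in its rest at (685,345), and the surroundings are unchanged. I'm handing in.

```bash
python3 -c "from workcell import bot; print(bot.job_done())"
```

```text
the job is handed in; nothing more can be done
None
```

The job is handed in, with no verdict returned: the tray with the full rack stands against its stop tabs, rack upright, and the draw hook is back in its rest, prong down, within about 3 mm of where it was.

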